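Lay a connector housing down on the inspection fixture

ROBOT

A 6-joint arm with a two-finger parallel gripper is mounted at the origin on the work surface. World frame = base frame: x ahead of the robot, y to its left, z up, the work surface at z = 0. Lengths are in m, angles in rad, forces in N, time in s.
With the tool pointing down it reaches from about 0.35 to 0.875 m from the base axis. Payload 4.2 kg.
Tool frame: the origin (TCP) lies midway between the tips of the shut fingers; the grasp point (between the pads) lies 19 mm behind it; z points along the fingers, y is the direction in which the jaws open and shut (so a half turn about z gives the same grasp; the last joint's range is limited). The gripper opens to 87 mm and grips with 3 to 60 N. Pads are 19 mm wide; open, the fingers measure 117 mm over their backs; the gripper's body (75 mm by 190 mm) begins 51 mm behind the grasp point.
Start: joints at [1.376, 0.385, 0.008, 0, -1.194, -0.259], TCP at [0.274, 0.562, 0.193] pointing down, gripper open.
Joint ranges: [-3.14, 3.14], [-1.21, 2.06], [-1.07, 1.41], [-3.16, 2.05], [-2.99, -0.16], [-3.1, 3.1]. Speed limits (rad/s): [2.79, 2.79, 3.14, 3.14, 3.14, 3.14].

INTERFACE

Orientations are given as a unit quaternion [x, y, z, w].
In Python, from station import r, viewer gives the robot as it stands. Calls block until the motion is done:
- r.move_to(position, orientation): joint-space move of the TCP to a pose.
- r.servo_line(position, v=0.15, rot=None, threshold=None): straight line of the TCP; rot=None keeps the orientation; v is the mean speed in m/s. With threshold (N) it stops when the force on the tool has changed by that much, and returns True; else False.
- r.set_joints(angles): joint-space move.
- r.open_jaws() and r.grasp(f_grip=None): open the fingers fully, or close them until they stop; f_grip is the grip in N (None keeps the last).
- r.dwell(seconds).
- r.solve_ik(position, orientation): joint angles nearest the present ones, or None.
- r.state(): the state.
- viewer.snapshot(name): name is "scene" or "top" or "wrist"; returns the picture (480x640x3 uint8, red, green, blue); there is no depth.
- viewer.get_calibration(name): a dict with "fx", "fy", "cx", "cy" (pixels), "D" ([k1, k2, p1, p2, k3] as OpenCV has them; the pictures are not rectified), "cam_to_world" (4x4, takes a point from camera to world coordinates). Camera axes: x right, y up, looking along -z (the intrinsics and any distortion apply to the point x, -y, -z); pixel columns grow to the right and rows downward; lengths in m; the calibration is good to about 2 mm. A picture is of the moment at which its call begins: read the wrist's pose just before it. get_calibration takes no time and is no camera call; for the wrist camera it gives the pose at the moment of the call.
A pose or a line that the arm cannot do raises r.MotionError and nothing moves.
- r.sign_off(): hands the job in, once; it reports no verdict.
The state is a dict: "clock": time; "joint_positions": joint angles; "dq": joint speeds; "tau": joint torques, N m; "ee_pos": TCP position; "orientation": TCP orientation; "force": force on the tool from outside, world axes, zero at the start; "moment": the same for the moment, N m; "finger_gap": finger opening in m.
Only numpy, scipy, OpenCV 4.12 (cv2) and the standard library are available. Lean on these libraries where they do the work, as an engineer would, in place of code of your own. Each camera call takes 0.05 s, during which the arm holds its last target. There are 200 camera calls.

TASK

The orange connector housing stands on its end on the aluminium inspection fixture plate. Push it over onto its back so that its two sockets look straight up, then push it across the plate until its long side lies flush against the fence and its leading end flush against the stop block, ready for the vision machine. Do it all by pushing with the fingertips: never pick the housing up, leave the other things where they are, and take the hand clear at the end.

Things in the scene. Friction and masses are not known exactly. Their poses are not given: they have to be found in the camera images.
- fixture: Fixed aluminium plate with a grid of dark holes, 260 (x) by 340 (y) mm, top 20 mm above the bench. Origin: under its centre, at bench height. x points square to the fence (towards it), y along the fence towards the stop block, z up. Fence and stop are screwed to it.
- fence (a point): Middle of the working face of the dark steel fence, a bar 16 mm wide and 300 mm long standing 20 mm above the plate. The face lies at x = +100 mm in the fixture's frame, looks along the fixture's -x and runs along its y from -150 to +150 mm.
- stop (a point): Middle of the working face of the dark steel stop block, 50 (x) by 20 (y) mm, standing 20 mm above the plate at one end of the fence. The face lies at y = +125 mm in the fixture's frame, from x = +47 to +97 mm, and looks along the fixture's -y.
- housing: Loose orange plastic block 46 (x) by 64 (y) by 110 (z) mm, about 140 g. Origin: middle of the foot end it stands on at the start; z along its length (up at the start). Socket face: its +x side; two round collars (30 mm wide, 7 mm proud, at z = 27 and 61 mm), flat above z = 76 mm. Lying on its back (-x side) it has x up, +y side to the fence, head end (z = 110) to the stop.
- housing_mid (a point): Centre of the housing's block: 55 mm above the plate standing, 23 mm lying on its back. It starts 30 to 90 mm off the plate's middle towards the fixture's -y, socket face looking along the fixture's -y within 18 degrees, at least 45 mm free to the fence, and room behind its back to fall flat clear of fence and stop.
- side_foot (a point): Point on the housing's +y side (the long side that goes against the fence), 10 mm from the foot end.
- side_head (a point): Point on the same +y side of the housing, 10 mm from the head end.
- head (a point): Middle of the housing's head end (the upper end at the start), which goes against the stop. Pushed squarely high on the socket face (95 to 105 mm above the plate) the housing tips without sliding, its face rising past the finger as it leans, and falls by itself beyond 23 degrees; lying, it slides on the plate at about 0.5 to 2 N.
- standoff: Loose steel post, 20 mm in diameter and 35 mm tall, standing on the plate near the corner away from the fence on the stop's side. Origin: centre of its underside. Not to be moved.
- ring_gauge: Steel ring gauge, 62 mm in diameter, 22 mm tall, 25 mm hole, lying on the bench to one side of the fixture. Origin: centre of its underside. Not to be moved.
- mic_stand: Green micrometer stand with a round 92 mm foot, 80 mm tall, on the bench to one side of the fixture. Origin: centre of its underside. Not to be moved.
- calculator: White pocket calculator, 115 by 72 by 14 mm, on the bench to one side of the fixture. Origin: centre of its underside. Not to be moved.
Things that resemble listed ones, but are neither listed nor needed, are in the scene too. Of the things like the housing, leave any that is yellow; of the rest the larger one is meant.

How it is judged:
On the way:
1. the housing lies on its back on the plate, sockets up (angle between housing's own x axis and vertical below 0.1 rad and height (world z) of housing_mid below 0.05 m), for 0.2 s.
At the end, for the whole second after the job is handed in: The housing lies flat on its back on the plate, sockets straight up (within 3.4 degrees), both ends of its +y long side within 3 mm of the fence's face and its head end within 3 mm of the stop's face, at rest and released (angle between housing's own x axis and vertical below 0.06 rad and height (world z) of housing_mid between 0.038 and 0.048 m and x of each of side_foot, side_head in the frame of fixture above 0.097 m and y of head in the frame of fixture between 0.122 and 0.129 m and linear speed of housing below 0.01 m/s); the robot touches nothing.
It fails at once if the housing is picked up off the plate (its centre over 66 mm above the plate, or over 45 mm while it lies) (height (world z) of housing_mid above 0.086 m or (angle between housing's own x axis and vertical below 0.2 rad and height (world z) of housing_mid above 0.065 m)).
It fails at once if the housing is pushed off the plate (height (world z) of housing_mid below 0.032 m).
It fails at once if a bystander is moved by more than 15 mm or knocked over (distance of any of standoff, ring_gauge, mic_stand, calculator from where it was at the start of the episode above 0.015 m or angle between any of standoff, mic_stand's own z axis and vertical above 0.3 rad).
It also fails if it takes over 72 s, if anything falls off the work surface, if the arm or the gripper's body presses on something with over 40 N, if the wrist force passes 120 N, or if a joint passes its speed limit or range.

## Working session

There is one attempt and no reset: what is moved stays moved. The work goes in short steps, each a Python script; the robot and the scene stay as the last script left them, time stands still between calls to the robot, and variables do not carry over. Pictures are saved under pics/ and viewed, about 8 in all and at most 12, crops included, and the job is handed in when it is done.

```bash
ls; mkdir -p pics
python3 - <<'E'
from station import r, viewer
import cv2, numpy as np
for n in ("scene","top"):
    im=viewer.snapshot(n); cv2.imwrite(f"pics/{n}0.png",im[:,:,::-1])
    c=viewer.get_calibration(n); print(n,{k:np.round(v,4).tolist() for k,v in c.items()})
print(r.state()["clock"],r.state()["ee_pos"],r.state()["orientation"])
E
```

```text
pics
scene {'fx': 464.0985, 'fy': 464.0985, 'cx': 317.4362, 'cy': 235.5753, 'D': [-0.0194, 0.0, 0.0, 0.0, 0.0], 'cam_to_world': [[-0.3971, -0.5969, 0.6971, 1.2478], [0.9178, -0.2573, 0.3025, 0.3148], [-0.0012, 0.7599, 0.65, 0.7396], [0.0, 0.0, 0.0, 1.0]]}
top {'fx': 478.4374, 'fy': 478.4374, 'cx': 309.8028, 'cy': 236.1018, 'D': [-0.0493, 0.0, 0.0, 0.0, 0.0], 'cam_to_world': [[0.0126, 0.9906, -0.1363, 0.3957], [-0.9997, 0.0154, 0.0192, 0.0252], [0.0211, 0.136, 0.9905, 1.2529], [0.0, 0.0, 0.0, 1.0]]}
0.1 [0.27372143 0.56120482 0.19246266] [ 9.74347177e-01 -2.25047991e-01 -1.86420120e-04  9.72785037e-04]
```

View pics/scene0.png

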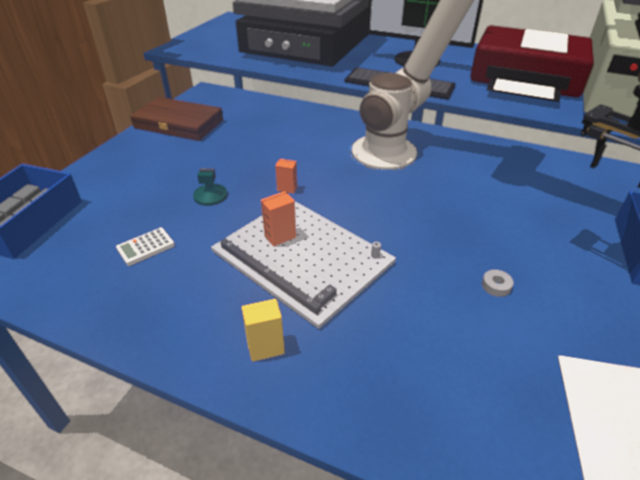

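View pics/top0.png

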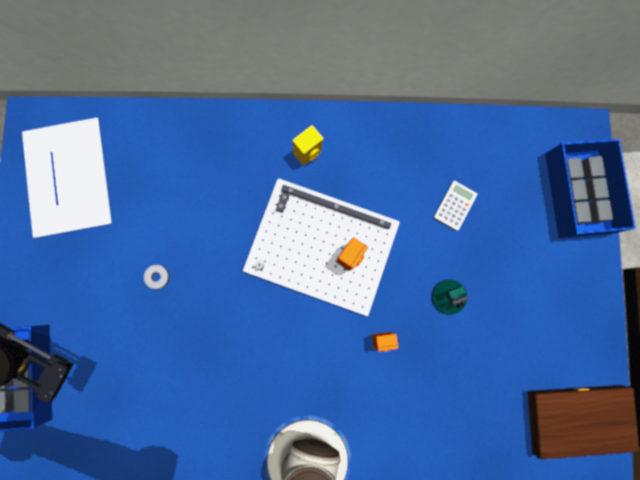

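Candidates for the housing: the orange block on the plate at top (352,253) / scene (279,218), the smaller orange one on the bench at top (385,342) / scene (286,176), and the yellow one at top (308,145) / scene (263,330). By the description it is the one on the plate. The fence runs along the far edge of the plate, top (288,190)–(388,224), with the stop at its left end (282,200) and the standoff at (258,266).

```bash
cat > h.py <<'E'
from station import r, viewer
import cv2, numpy as np
from scipy.spatial.transform import Rotation as R
def ray(c,px):
    K=np.array([[c["fx"],0,c["cx"]],[0,c["fy"],c["cy"]],[0,0,1]])
    u=cv2.undistortPoints(np.array(px,float).reshape(-1,1,2),K,np.array(c["D"]))[:,0]
    T=np.array(c["cam_to_world"]); d=np.c_[u[:,0],-u[:,1],-np.ones(len(u))]@T[:3,:3].T
    return T[:3,3],d
def onplane(c,px,z):
    o,d=ray(c,px); return o+d*((z-o[2])/d[:,2])[:,None]
def proj(c,P):
    K=np.array([[c["fx"],0,c["cx"]],[0,c["fy"],c["cy"]],[0,0,1]]);T=np.array(c["cam_to_world"])
    p=(np.atleast_2d(P)-T[:3,3])@T[:3,:3]; p=p*[1,-1,-1]
    return cv2.projectPoints(p,np.zeros(3),np.zeros(3),K,np.array(c["D"]))[0][:,0]
def big(m,near=None):
    cs,_=cv2.findContours(m.astype(np.uint8),cv2.RETR_EXTERNAL,cv2.CHAIN_APPROX_NONE)
    if near is not None: cs=[c for c in cs if cv2.contourArea(c)>30 and abs(cv2.pointPolygonTest(c,near,True))<25]
    return max(cs,key=cv2.contourArea)
E
python3 - <<'E'
from h import *
im=cv2.imread("pics/top0.png"); c=viewer.get_calibration("top")
hsv=cv2.cvtColor(im,cv2.COLOR_BGR2HSV)
w=(hsv[...,1]<60)&(hsv[...,2]>90); w[:,:225]=0;w[:,410:]=0;w[:165]=0;w[330:]=0
w=cv2.morphologyEx(w.astype(np.uint8),cv2.MORPH_CLOSE,np.ones((5,5)))
k=big(w); q=cv2.boxPoints(cv2.minAreaRect(cv2.convexHull(k)))
Q=onplane(c,q,0.02); print("plate px",q.tolist(),"\n",Q.round(4).tolist(), [np.linalg.norm(Q[i]-Q[(i+1)%4]).round(4) for i in range(4)])
ctr=Q.mean(0); print("ctr",ctr.round(4))
o=(hsv[...,0]<22)&(hsv[...,1]>150)&(hsv[...,2]>100)
k=big(o,(352,253)); print("box",cv2.minAreaRect(k))
a=im[165:330,225:410]; a=cv2.resize(a,None,fx=4.2,fy=3.6*4.2/3.6*0.85,interpolation=cv2.INTER_CUBIC) if 0 else cv2.resize(a,None,fx=3.5,fy=3.5,interpolation=cv2.INTER_CUBIC)
cv2.imwrite("pics/topcrop.png",a)
s=cv2.imread("pics/scene0.png")[150:330,200:400]; s=cv2.resize(s,None,fx=3.3,fy=3.3,interpolation=cv2.INTER_CUBIC); cv2.imwrite("pics/scenecrop.png",s)
E
```

```text
plate px [[242.12831115722656, 271.2250671386719], [275.86572265625, 177.0414581298828], [400.93682861328125, 221.84304809570312], [367.19940185546875, 316.02667236328125]] 
 [[0.4715, 0.1741, 0.02], [0.7216, 0.093, 0.02], [0.6069, -0.2378, 0.02], [0.3615, -0.148, 0.02]] [np.float64(0.263), np.float64(0.3502), np.float64(0.2613), np.float64(0.3404)]
ctr [ 0.5404 -0.0297  0.02  ]
box ((352.30767822265625, 254.03843688964844), (20.52390480041504, 28.56705665588379), 33.690067291259766)
```

View pics/topcrop.png

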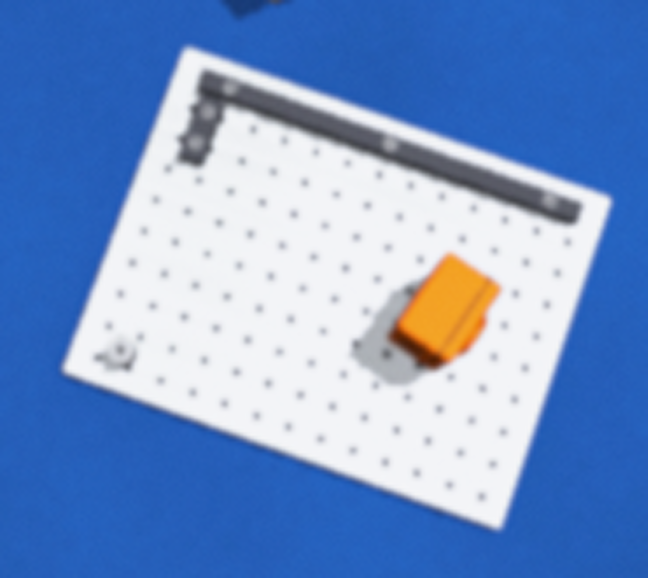

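View pics/scenecrop.png

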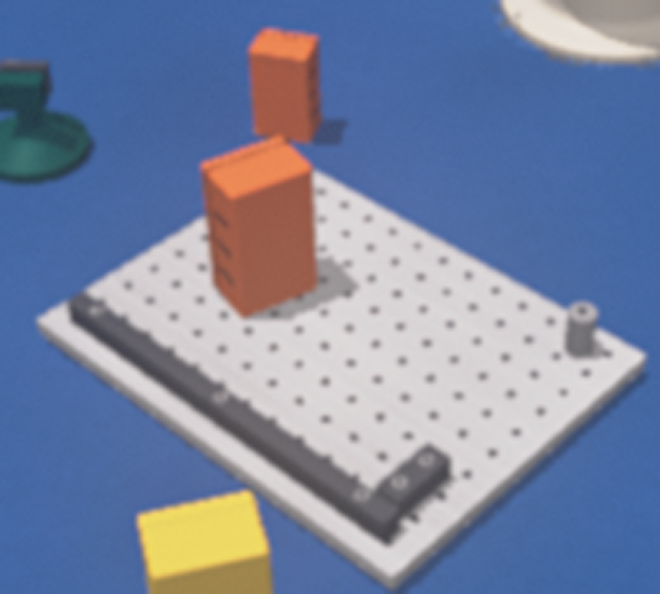

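The crops confirm it: the large orange housing on the plate, collar on its right side (480,325 in the top crop), i.e. socket face towards the plate's −y. Top-face corners in the crop are about (450,254), (501,289), (444,363), (393,327); the plate corners are (187,46), (610,200), (501,530), (63,373).

Run:
```python
from h import *
import json
c=viewer.get_calibration("top")
f=lambda a:(np.array(a)+.5)/3.5-.5+[225,165]
P=onplane(c,f([(187,46),(610,200),(501,530),(63,373)]),0.02)  # +x+y, +x-y, -x-y, -x+y
print(P.round(4).tolist(),[np.linalg.norm(P[i]-P[(i+1)%4]).round(4) for i in range(4)])
ctr=P.mean(0)[:2]; ys=((P[0]-P[1])+(P[3]-P[2]))[:2]; xs=((P[0]-P[3])+(P[1]-P[2]))[:2]
yaw=[np.arctan2(xs[1],xs[0]),np.arctan2(-ys[0],ys[1])]; print("ctr",ctr,"yaw",np.degrees(yaw))
y=np.mean(yaw); F=np.array([[np.cos(y),-np.sin(y)],[np.sin(y),np.cos(y)]])
fx=lambda p:(p-ctr)@F
# known fence/stop tops at z .04: near edge px of fence face & stop face
E_=onplane(c,f([(222,106),(575,222),(211,157)]),0.03)[:,:2]; print("fence/stop check fx",fx(E_).round(4).tolist())
H=onplane(c,f([(450,254),(501,289),(444,363),(393,327)]),0.13)[:,:2]
print("H fix",fx(H).round(4).tolist(),[np.linalg.norm(H[i]-H[(i+1)%4]).round(4) for i in range(4)])
hc=H.mean(0); d=(H[0]-H[3])+(H[1]-H[2]); print("centre fix",fx(hc),"world",hc,"long axis dir in fixture deg from x",np.degrees(np.arctan2(*( (d@F)[::-1]))))
# scene: check housing top from scene view
c2=viewer.get_calibration("scene"); g=lambda a:(np.array(a)+.5)/3.3-.5+[200,150]
S=onplane(c2,g([(203,167),(280,140),(312,168),(237,197)]),0.13)[:,:2]; print("scene H fix",fx(S).round(4).tolist(),fx(S.mean(0)))
S=onplane(c2,g([(37,320),(308,172),(645,357),(395,590)]),0.02)[:,:2]; print("scene plate fix",fx(S).round(4).tolist())
json.dump(dict(ctr=ctr.tolist(),yaw=float(y)),open("fix.json","w"))
```

```text
[[0.7197, 0.0871, 0.02], [0.6069, -0.2325, 0.02], [0.3614, -0.1495, 0.02], [0.4715, 0.1728, 0.02]] [np.float64(0.3389), np.float64(0.2592), np.float64(0.3406), np.float64(0.2625)]
ctr [ 0.53988604 -0.03053267] yaw [-18.85590407 -19.14514585]
fence/stop check fx [[0.0952, 0.128], [0.1022, -0.1483], [0.056, 0.1224]]
H fix [[0.0313, -0.0624], [0.0205, -0.1028], [-0.04, -0.0828], [-0.0287, -0.0424]] [np.float64(0.0418), np.float64(0.0637), np.float64(0.0419), np.float64(0.0633)]
centre fix [-0.00425984 -0.07260459] world [ 0.51221992 -0.09779453] long axis dir in fixture deg from x -18.400019152135926
scene H fix [[0.0261, -0.0978], [-0.0308, -0.0818], [-0.0224, -0.0427], [0.0336, -0.0566]] [ 0.00163092 -0.06971568]
scene plate fix [[0.1321, -0.1674], [-0.121, -0.1495], [-0.1248, 0.171], [0.1378, 0.1782]]
```

Both views agree within a few mm: housing centre at fixture ≈ (−0.001, −0.071), turned about −17°. The plate sizes and the fence and stop also check out. Now tip it over.

```bash
cat >> h.py <<'E'
import json
_f=json.load(open("fix.json")); CTR=np.array(_f["ctr"]); YAW=_f["yaw"]
def W(x,y,z): return np.r_[CTR+[np.cos(YAW)*x-np.sin(YAW)*y,np.sin(YAW)*x+np.cos(YAW)*y],z]
def toF(p):
    d=np.array(p)[...,:2]-CTR; return np.stack([d[...,0]*np.cos(YAW)+d[...,1]*np.sin(YAW),-d[...,0]*np.sin(YAW)+d[...,1]*np.cos(YAW)],-1)
def down(a):
    "tool pointing down, tool y along fixture-frame angle a; of the two half turns the one nearer the present wrist"
    best=None
    for k in (0,np.pi):
        t=YAW+a+k; y=np.array([np.cos(t),np.sin(t),0]); z=np.array([0,0,-1.]); x=np.cross(y,z)
        q=R.from_matrix(np.c_[x,y,z]).as_quat(); yield q
def shot(n,name):
    im=viewer.snapshot(n)[:,:,::-1]; cv2.imwrite("pics/"+name,im); return im
E
python3 - <<'E'
from h import *
a=np.radians(-17.2); yh=np.array([np.cos(a),np.sin(a)]); xh=np.array([np.sin(a),-np.cos(a)])
c=np.array([-0.001,-0.071]); st=c+xh*(.023+.030); en=c+xh*(.023-.050)
js=[]
for q in down(a):
    j=r.solve_ik(W(*st,0.24),q); print(None if j is None else np.round(j,2)); js.append((9 if j is None else abs(j[5]),q))
q=min(js,key=lambda t:t[0])[1]
r.grasp(5)
r.move_to(W(*st,0.24),q)
r.servo_line(W(*st,0.121),v=0.15)
r.servo_line(W(*en,0.121),v=0.05)
r.dwell(0.5)
s=r.state(); print(s["clock"],s["finger_gap"],s["force"],toF(s["ee_pos"]))
r.servo_line(W(*en,0.24),v=0.2)
b=c+xh*.15; r.servo_line(W(*b,0.24),v=0.25)
print(r.state()["clock"])
im=shot("top","top1.png"); cv2.imwrite("pics/top1c.png",cv2.resize(im[165:330,225:410],None,fx=3.5,fy=3.5,interpolation=cv2.INTER_CUBIC))
E
```

```text
[ 0.04  0.15 -0.2   0.   -1.22  2.47]
[ 0.04  0.15 -0.2   0.   -1.22 -0.67]
7.4167 9.600170989578828e-05 [ 1.00081772 -0.19353881 -0.96441149] [ 0.00698216 -0.04522844]
9.0167
```

View pics/top1c.png

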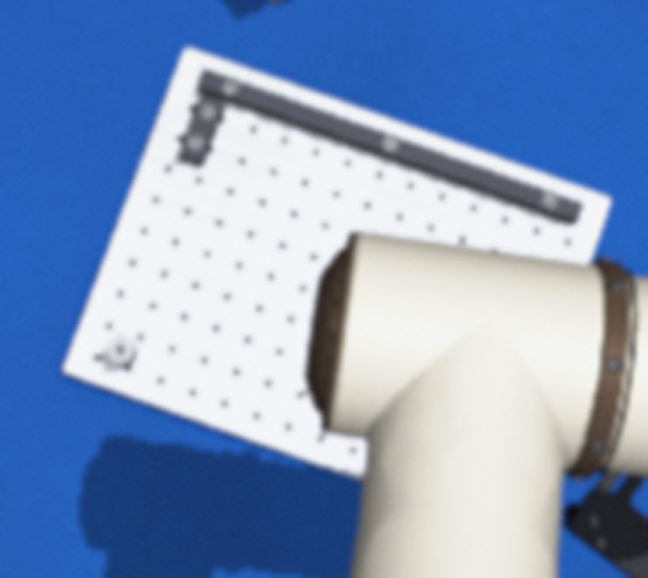

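The arm hides the housing in the top view (its elbow at (450,350)), so I use the scene camera.

Run:
```python
from h import *
im=shot("scene","scene1.png"); a=cv2.resize(im[130:330,190:400],None,fx=2.9,fy=2.9,interpolation=cv2.INTER_CUBIC);cv2.imwrite("pics/scene1c.png",a)
print(r.state()["ee_pos"])
```

```text
[ 0.42784944 -0.21766647  0.2396581 ]
```

View pics/scene1c.png

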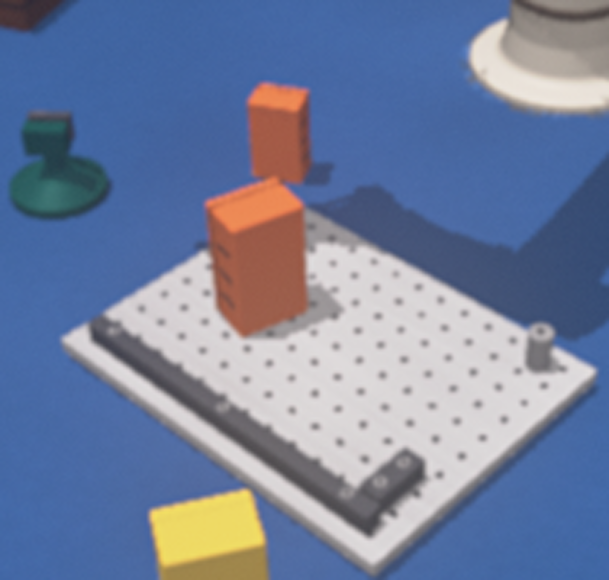

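The housing still stands, in its old place (near top corner still within 1 px), so the push either missed or let it rock back. I repeat it in stages, with a montage to see why.

Run:
```python
from h import *
a=np.radians(-17.2); yh=np.array([np.cos(a),np.sin(a)]); xh=np.array([np.sin(a),-np.cos(a)])
c=np.array([-0.001,-0.071]); P=lambda d:c+xh*(.023-d)
r.servo_line(W(*P(-.03),0.24),v=0.25); r.servo_line(W(*P(-.03),0.121),v=0.2)
t=[]
def crop(): t.append(cv2.resize(viewer.snapshot("scene")[150:250,220:350,::-1],None,fx=2,fy=2,interpolation=cv2.INTER_CUBIC))
crop()
for d in (.0,.015,.03,.045):
    r.servo_line(W(*P(d),0.121),v=0.05); crop(); s=r.state()
    print(d,s["force"].round(2),toF(s["ee_pos"]).round(4),s["ee_pos"][2].round(4))
t.append(t[-1]); cv2.imwrite("pics/mont.png",np.vstack([np.hstack(t[:3]),np.hstack(t[3:])])); print(r.state()["clock"])
```

```text
0.0 [0.25 0.02 0.2 ] [-0.008 -0.093] 0.1209
0.015 [0.02 0.38 0.58] [-0.0034 -0.0785] 0.1209
0.03 [-0.27 -0.28 -0.61] [ 0.001  -0.0642] 0.1209
0.045 [ 0.36  0.41 -0.13] [ 0.0054 -0.0499] 0.1209
12.75
```

View pics/mont.png

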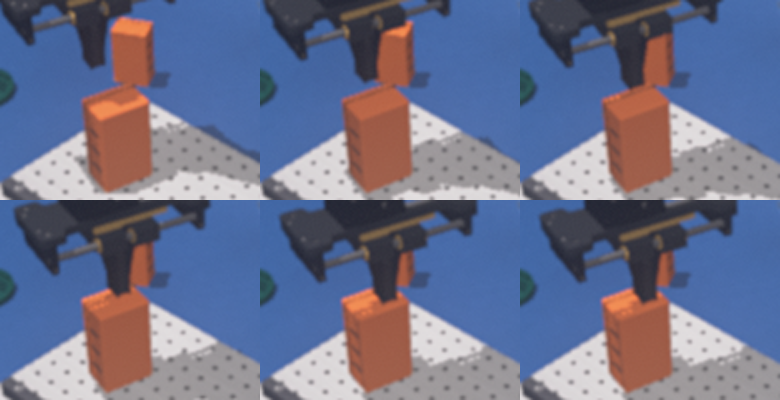

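Run:
```python
from h import *
c=viewer.get_calibration("scene"); s=r.state(); p=s["ee_pos"]
print(s["ee_pos"],s["orientation"],proj(c,p), [proj(c,p+[0,0,dz]).round(1).tolist() for dz in (.01,.02,-.01)])
h=lambda z:[proj(c,W(x,y,z))[0].round(1).tolist() for x,y in ((.0313,-.0624),(.0205,-.1028),(-.04,-.0828),(-.0287,-.0424))]
print("top z.13",h(.13),"z.12",h(.12))
w=viewer.snapshot("wrist")[:,:,::-1]; cv2.imwrite("pics/w1.png",w)
sc=shot("scene","scene2.png"); cv2.imwrite("pics/scene2c.png",np.hstack([cv2.resize(sc[140:260,230:340],None,fx=4,fy=4,interpolation=cv2.INTER_CUBIC),cv2.resize(w,(360,480))]))
```

```text
[ 0.52878256 -0.07946283  0.12089586] [-4.52523593e-01  8.91752419e-01  6.14216595e-05 -1.32091266e-04] [[283.14393029 208.14209334]] [[[282.9, 204.5]], [[282.7, 200.8]], [[283.4, 211.7]]]
top z.13 [[270.4, 207.8], [261.5, 198.3], [287.1, 190.2], [296.3, 199.4]] z.12 [[270.7, 211.4], [261.9, 201.9], [287.3, 193.8], [296.4, 203.0]]
```

View pics/scene2c.png

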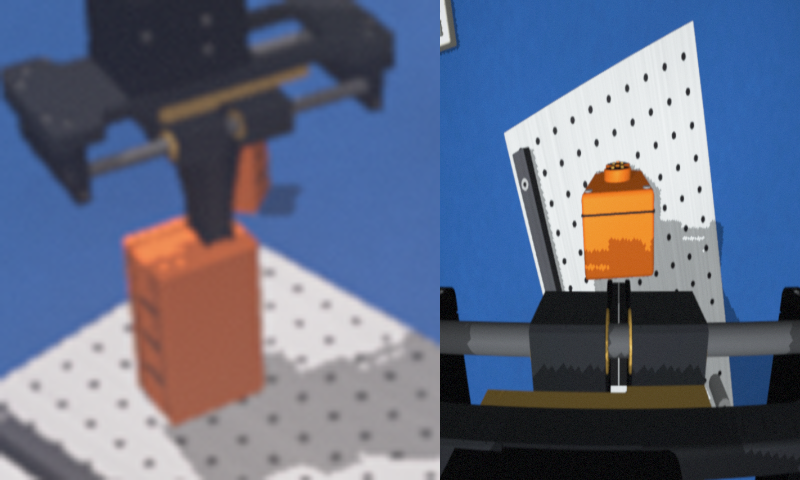

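The fingers passed over the top. The tip shows at scene (283,200), but the reported TCP projects to (283,208), so the real tip seems about 20 mm above the TCP. The block's top still fits z = 0.13. I'll settle this by touching the bare plate lightly.

Run:
```python
from h import *
a=np.radians(-17.2); xh=np.array([np.sin(a),-np.cos(a)])
c=np.array([-0.001,-0.071]); P=lambda d:c+xh*(.023-d)
p=r.state()["ee_pos"]; r.servo_line([p[0],p[1],0.2],v=0.2)
r.servo_line(W(*P(-.06),0.2),v=0.25); r.servo_line(W(*P(-.06),0.06),v=0.2)
hit=r.servo_line(W(*P(-.06),-0.01),v=0.03,threshold=4); s=r.state(); print(hit,s["ee_pos"],toF(s["ee_pos"]),s["force"],s["clock"])
r.servo_line(np.r_[s["ee_pos"][:2],s["ee_pos"][2]+.02],v=0.1)
```

```text
True [ 0.46682001 -0.16432199 -0.00866319] [-0.02552637 -0.15028849] [-0.70043188  0.57721666  3.93834662] 16.925
```

The touch came at TCP z = −0.0087 over a plate at 0.020, so the shut fingertips sit about 28.5 mm above the reported TCP. I allow for that and push again.

Run:
```python
from h import *
a=np.radians(-17.2); xh=np.array([np.sin(a),-np.cos(a)])
c=np.array([-0.001,-0.071]); P=lambda d:c+xh*(.023-d); z=.121-.0285
r.servo_line(W(*P(-.05),z),v=0.2)
t=[]
def crop(): t.append(cv2.resize(viewer.snapshot("scene")[150:250,220:350,::-1],None,fx=2,fy=2,interpolation=cv2.INTER_CUBIC))
for d in (.0,.015,.03,.045,.052):
    r.servo_line(W(*P(d),z),v=0.05); crop(); print(d,r.state()["force"].round(2))
r.dwell(.5); crop()
cv2.imwrite("pics/mont2.png",np.vstack([np.hstack(t[:3]),np.hstack(t[3:])])); print(r.state()["clock"])
```

```text
0.0 [ 0.08 -0.79 -0.51]
0.015 [-0.39 -0.66 -0.65]
0.03 [-0.23 -0.93 -0.49]
0.045 [ 0.08 -0.17 -0.56]
0.052 [-0.16  0.14 -0.39]
21.4333
```

View pics/mont2.png

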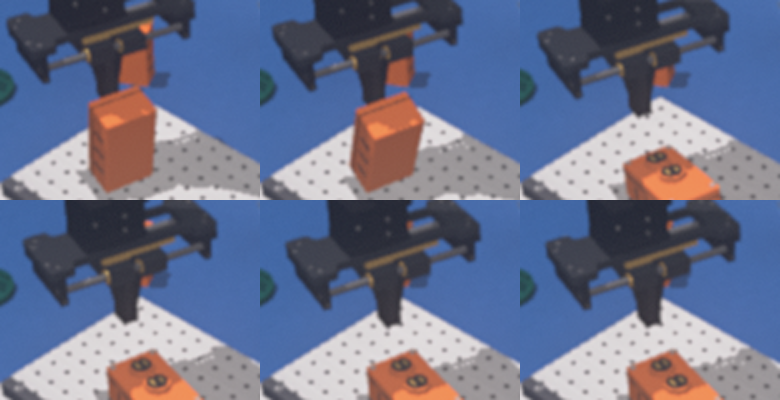

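It tipped and lies on its back, sockets up (montage frames 3–6, collars at about (143,365) and (158,381)). Now locate it in the scene view.

Run:
```python
from h import *
im=shot("scene","scene3.png"); cv2.imwrite("pics/scene3c.png",cv2.resize(im[190:330,205:405],None,fx=4,fy=4,interpolation=cv2.INTER_CUBIC))
```

```text
(no output)
```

View pics/scene3c.png

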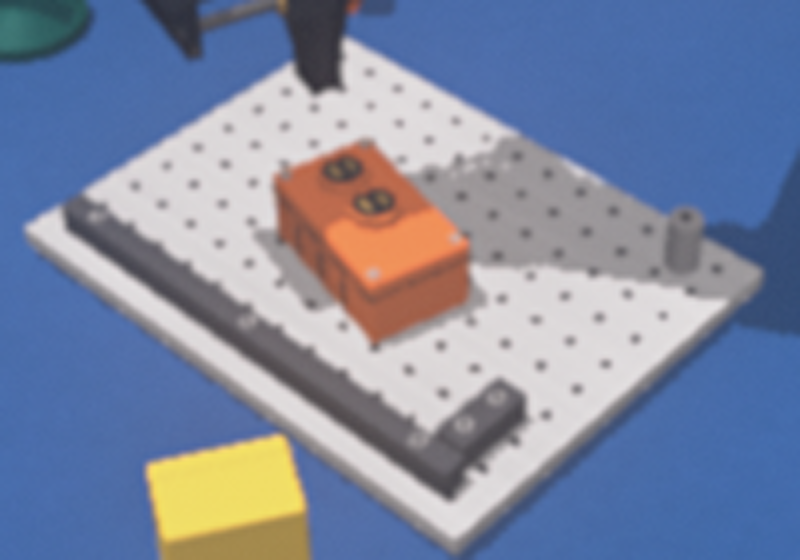

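Lying housing in the crop: top corners (278,180), (368,143) at the foot and (468,243), (374,290) at the head; the head/fence corner at the plate is (377,343). The plate's top corners are (28,232), (345,38), (762,272), (455,545).

Run:
```python
from h import *
c=viewer.get_calibration("scene"); g=lambda a:(np.array(a)+.5)/4-.5+[205,190]
pl=toF(onplane(c,g([(28,232),(345,38),(762,272),(455,545)]),.02)); T=np.array([[.13,-.17],[-.13,-.17],[-.13,.17],[.13,.17]])
A,_=cv2.estimateAffinePartial2D(pl,T); print("plate",pl.round(4).tolist()); b=(T-pl).mean(0); print("bias",b,A.round(4).tolist())
H=toF(onplane(c,g([(278,180),(368,143),(468,243),(374,290)]),.066))@A[:,:2].T+A[:,2]
print(H.round(4).tolist(),[np.linalg.norm(H[i]-H[(i+1)%4]).round(4) for i in range(4)],"mid",H.mean(0).round(4))
d=(H[2]-H[1])+(H[3]-H[0]); print("z axis deg",np.degrees(np.arctan2(d[1],d[0])))
print("bottom corner",toF(onplane(c,g([(377,343)]),.02))@A[:,:2].T+A[:,2])
F=toF(onplane(c,g([(98,200),(420,436),(440,410),(495,378)]),.04))@A[:,:2].T+A[:,2]; print("fence/stop",F.round(4).tolist())
so=toF(onplane(viewer.get_calibration("top"),[(258.5,266)],.045)); print("standoff",so)
s=r.state();print(toF(s["ee_pos"]),s["ee_pos"])
```

```text
plate [[0.1331, -0.1633], [-0.1256, -0.1618], [-0.1254, 0.1706], [0.1345, 0.1726]]
bias [-0.00414106 -0.00452009] [[1.0119, -0.0012, -0.0042], [0.0012, 1.0119, -0.0046]]
[[0.0351, -0.0536], [-0.0229, -0.0391], [0.0018, 0.0613], [0.0628, 0.0493]] [np.float64(0.0598), np.float64(0.1034), np.float64(0.0621), np.float64(0.1066)] mid [0.0192 0.0045]
z axis deg 75.54034773957906
bottom corner [[0.05784659 0.04493169]]
fence/stop [[0.0978, -0.1416], [0.1043, 0.1213], [0.0845, 0.1167], [0.0485, 0.1226]]
standoff [[-0.10543944  0.13371568]]
[ 0.00755101 -0.04332768] [ 0.53291915 -0.07395809  0.09250256]
```

The housing is at (0.019, 0.0045) with its axis at 75.5°, which matches the expected fall. First push: towards the fence, against its far side slightly towards the foot, which also squares it.

```bash
cat >> h.py <<'E'
def pick(a,p):
    js=[(abs(j[5]),q) for q in down(a) if (j:=r.solve_ik(p,q)) is not None]; return min(js,key=lambda t:t[0])[1]
E
python3 - <<'E'
from h import *
p=r.state()["ee_pos"]; r.servo_line([p[0],p[1],.15],v=.25)
y=-.003; z=.009
A=W(-.06,y,.15); q=pick(np.pi/2,A); r.move_to(A,q); r.servo_line(W(-.06,y,z),v=.15)
print("down",r.state()["clock"],r.state()["force"].round(2))
r.servo_line(W(-.03,y,z),v=.1)
hit=r.servo_line(W(.038,y,z),v=.05,threshold=5); s=r.state(); print(hit,toF(s["ee_pos"]).round(4),s["ee_pos"][2],s["force"].round(2),s["clock"])
im=shot("scene","scene4.png"); cv2.imwrite("pics/scene4c.png",cv2.resize(im[190:330,205:405],None,fx=4,fy=4,interpolation=cv2.INTER_CUBIC))
E
```

```text
down 24.4833 [-0.08 -0.31 -0.52]
True [ 0.0251 -0.0033] 0.008293423477059386 [-0.4   0.1  -0.13] 25.9583
```

View pics/scene4c.png

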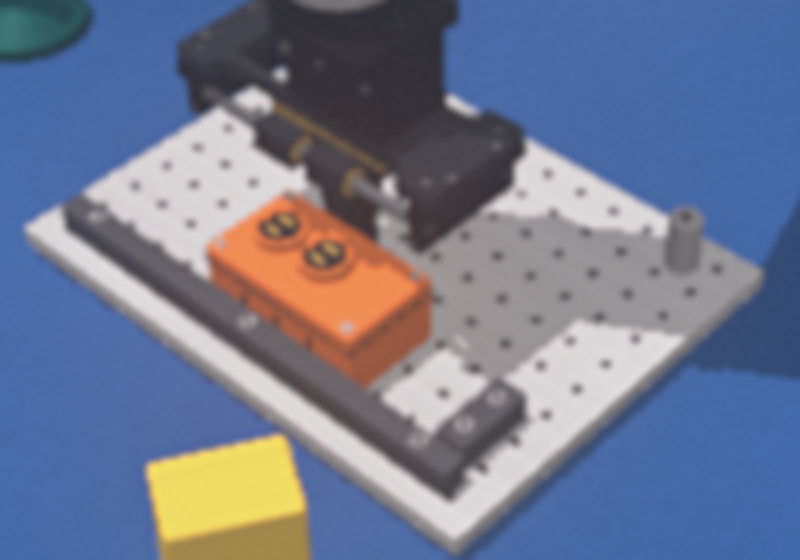

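The push stopped against the fence at TCP x = 0.0251 (expected about 0.0265). The picture shows the housing alongside the fence, with corners (210,243), (352,340), (430,283). Next I push the foot end towards the stop, then press again on the fence side.

Run:
```python
from h import *
c=viewer.get_calibration("scene"); g=lambda a:(np.array(a)+.5)/4-.5+[205,190]
A_=np.array([[1.0119,-.0012,-.0042],[.0012,1.0119,-.0046]])
H=toF(onplane(c,g([(210,243),(290,197),(430,283),(352,343)]),.066))@A_[:,:2].T+A_[:,2]; print(H.round(4).tolist())
yf=H[:2,1].mean(); print("foot y",yf)
z=.009
s=r.state()["ee_pos"]; x0,y0=toF(s)
r.servo_line(W(x0-.03,y0,z),v=.15); r.servo_line(W(x0-.03,y0,.13),v=.25)
ys=min(yf-.04,-.09); A=W(.066,ys,.13); q=pick(0,A); r.move_to(A,q); r.servo_line(W(.066,ys,z),v=.15)
print("down",r.state()["force"].round(2),r.state()["clock"],ys)
r.servo_line(W(.066,yf-.025,z),v=.1)
hit=r.servo_line(W(.066,.016,z),v=.05,threshold=5); s=r.state(); print(hit,toF(s["ee_pos"]).round(4),s["force"].round(2),s["clock"])
shot("scene","scene5.png")
```

```text
[[0.0966, -0.0425], [0.0407, -0.038], [0.0388, 0.0675], [0.0985, 0.0683]]
foot y -0.04025192304068308
down [ 0.5   1.1  -0.05] 29.1833 -0.09
True [0.065  0.0038] [ 0.21 -1.61  0.31] 30.8417
```

Run:
```python
from h import *
z=.009
def press(p0,p1,v=.02,th=6):
    r.servo_line(W(*p0,z),v=.1)
    hit=r.servo_line(W(*p1,z),v=v,threshold=th); s=r.state(); print(hit,toF(s["ee_pos"]).round(4),s["force"].round(2),round(s["clock"],1))
    r.servo_line(W(*p0,z),v=.1)
press((.066,-.006),(.066,.016))
s=r.state()["ee_pos"]; r.servo_line(W(.066,-.04,z),v=.15); r.servo_line(W(.066,-.04,.13),v=.25)
A=W(.0,.07,.13); q=pick(np.pi/2,A); r.move_to(A,q); r.servo_line(W(0,.07,z),v=.15)
for y in (.07,.1,.04): press((.01,y),(.04,y))
r.servo_line(W(-.02,.04,z),v=.15); r.servo_line(W(-.02,.04,.13),v=.25)
A=W(.066,-.05,.13); q=pick(0,A); r.move_to(A,q); r.servo_line(W(.066,-.05,z),v=.15)
press((.066,-.012),(.066,.016))
r.servo_line(W(.066,-.05,z),v=.2); r.servo_line(W(.066,-.05,.2),v=.25); r.move_to(W(-.05,-.26,.25),q)
im=shot("scene","scene6.png"); im=im[190:330,205:405]
cv2.imwrite("pics/scene6c.png",cv2.resize(im,None,fx=4,fy=4,interpolation=cv2.INTER_CUBIC)); print(r.state()["clock"],r.state()["force"].round(2))
```

```text
True [0.0654 0.0036] [-0.58 -0.46  0.93] 31.8
True [0.0252 0.0694] [-0.03  0.37 -0.45] 36.3
True [0.0251 0.0996] [-0.04  0.26 -0.28] 38.0
True [0.0248 0.0396] [ 1.23 -0.02 -0.26] 39.9
True [0.0652 0.0039] [ 0.12 -0.47 -0.25] 44.8
47.3333 [ 0.61  0.07 -0.04]
```

View pics/scene6c.png

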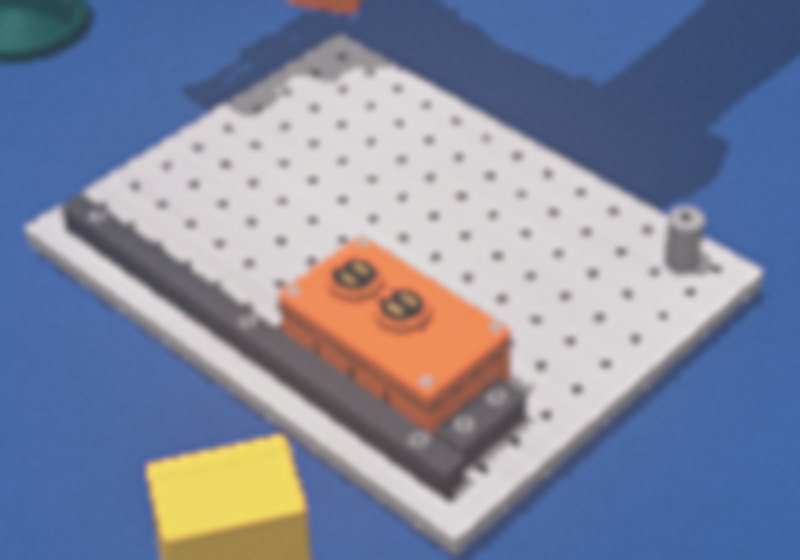

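The housing sits in the corner, sockets up. Both ends of its side gave the same contact depth (0.0251 at the head, 0.0248 at the foot) and the stop contact repeated (0.0036 and 0.0039). The standoff hasn't moved, at (686,240), and the hand is clear, so I hand in.

Run:
```python
from h import *
a=cv2.imread("pics/scene0.png");b=viewer.snapshot("scene")[:,:,::-1]
for n,(x0,y0,x1,y1) in dict(calc=(110,222,180,268),mic=(188,165,232,208),ring=(475,262,520,302),standoff=(366,236,386,262)).items():
    print(n,np.abs(a[y0:y1,x0:x1].astype(int)-b[y0:y1,x0:x1]).mean().round(2))
r.dwell(.3); print(r.state()["clock"]); r.sign_off()
```

```text
calc 1.02
mic 1.05
ring 1.03
standoff 4.27
47.6833
the job is handed in; nothing more can be done
```

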